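# Draw the candle's cooling tray out by its lip and put the empty tray away

## Task

The candle in the cooling slides is ready for trimming: hook a fingertip behind the upturned lip of the tray it stands on and gently draw that tray fully out toward the robot, with the candle riding upright in its place. Push the empty tray, which was left part-way out, fully home. Use only the fingertips against the lips: do not pinch or squeeze the trays, do not touch or lift the candle, and leave the other things on the table where they are.

Things in the scene. Friction and masses are not known exactly. Their poses are not given: they have to be found in the camera images.
- candle_slide: fixed base of the candle's tray: plywood board 360 x 124 x 12 mm on the table, guide rails along its long edges (tops 24 mm up), rubber stop across the robot end (top 20 mm up), plywood stop at the far end. Origin: centre of its underside; x along the rails away from the robot, y left, z up. The two slides are alike, either may be the left one, each a little turned.
- candle_tray_lip (a point): middle of the lip's top edge on the candle's tray, 49.5 mm above the table; axes as its slide's. Aluminium tray 219 x 100 mm, floor top 17 mm above the table, side rims 10 mm, rear rim 12 mm high. The lip is a 5 mm wall across the robot end, with a rolled top 7 mm thick. Behind it (away from the robot) 80 mm of floor are free; the candle stands beyond.
- candle_tray (a joint): how far the candle's tray is drawn out to the robot, along its slide's -x (m): 0 = fully home at the far stop, 0.125 = fully out at the rubber stop. About 1.5 N friction plus slight damping; stays where it is left. At 0 the lip point is at x = -0.0425, y = 0 in its slide's frame and moves with the tray.
- empty_slide: fixed base of the empty tray: plywood board 360 x 124 x 12 mm on the table, guide rails along its long edges (tops 24 mm up), rubber stop across the robot end (top 20 mm up), plywood stop at the far end. Origin: centre of its underside; x along the rails away from the robot, y left, z up. The two slides are alike, either may be the left one, each a little turned.
- empty_tray_lip (a point): middle of the lip's top edge on the empty tray, 49.5 mm above the table; axes as its slide's. Aluminium tray 219 x 100 mm, floor top 17 mm above the table, side rims 10 mm, rear rim 12 mm high. The lip is a 5 mm wall across the robot end, with a rolled top 7 mm thick. Nothing stands on this tray.
- empty_tray (a joint): how far the empty tray is drawn out to the robot, along its slide's -x (m): 0 = fully home at the far stop, 0.125 = fully out at the rubber stop. About 1.5 N friction plus slight damping; stays where it is left. At 0 the lip point is at x = -0.0425, y = 0 in its slide's frame and moves with the tray.
- candle_tray_floor (a point): the spot on the upper face of the candle tray's floor near which the candle stands: 130.5 mm behind the lip point, on the tray's middle line, 17 mm above the table; it moves with the tray.
- candle_center (a point): the candle, a plain bare-metal food tin filled with set wax, 70 mm in diameter, 74 mm high to the rim with a card wick up to 98 mm; 0.2 to 0.4 kg, standing loose on the candle's tray. Point on its axis, 37 mm above its underside; z is up along the axis.
- matchbox: bystander: matchbox 37 x 50 x 15 mm lying loose on the table between the two slides; origin at the centre of its underside.
- wick_bundle: bystander: bundle of card wicks 29 x 122 x 16 mm lying loose on the table left of the slides; origin at the centre of its underside.
- tape_roll: bystander: roll of brown tape, 96 mm across, 48 mm high, lying loose on the table right of the slides; origin at the centre of its underside.
Things that resemble listed ones, but are neither listed nor needed, are in the scene too. What is shaped like the part that bears candle_center but green or turquoise is not meant.

How it is judged:
By the outcome, as a careful person would: the job done as asked, in the order asked, and still so for the second after the job is handed in, with the robot touching nothing.
It also fails if it takes over 51 s, if anything falls off the work surface, if the arm or the gripper's body presses on something with over 40 N, if the wrist force passes 120 N, or if a joint passes its speed limit or range.

## Robot

A 6-joint arm with a two-finger parallel gripper is mounted at the origin on the work surface; the furniture and walls round the work are solid. World frame = base frame: x ahead of the robot, y to its left, z up, the work surface at z = 0. Lengths are in m, angles in degrees, forces in N, time in s.
With the tool pointing down it reaches from about 0.35 to 0.875 m from the base axis. Payload 4.2 kg.
Tool frame: the origin (TCP) lies midway between the tips of the shut fingers; the grasp point (between the pads) lies 19 mm behind it; z points along the fingers, y is the line along which they close (so a half turn about z gives the same grasp; the last joint's range is limited). The gripper opens to 87 mm and grips with 3 to 60 N. Pads are 19 mm wide; open, the fingers measure 117 mm over their backs; the gripper's body (75 mm by 190 mm) begins 51 mm behind the grasp point.
Start: joints at [78.873, 22.042, 0.453, 0, -68.411, -14.817], TCP at [0.273, 0.562, 0.191] pointing down, gripper open.
Joint ranges: [-179.83, 179.83], [-69.29, 118.12], [-61.27, 80.66], [-181.25, 117.63], [-171.15, -9.14], [-177.46, 177.46]. Speed limits (degrees/s): [159.86, 159.86, 180, 180, 180, 180].

## Interface

Orientations are given as a 3x3 rotation matrix whose columns are the frame's x, y, z axes.
In Python, from station import sense, capture, camera_params, finish_job gives the robot as it stands.
- The arm moves only by the tool drive_tool, never from a script. Its argument "rows" is a list of rows, each an object of numbers: "tx", "ty", "tz": the shift along the tool's x, y, z in cm; "ax", "ay", "az": the turn, a rotation vector about the tool's x, y, z in rad; "claw": the finger opening in cm, from 0 to 8.7. In form: [{"tx": .., "ty": .., "tz": .., "ax": .., "ay": .., "az": .., "claw": ..}, ...]. A call has 1 to 10 rows; each row shifts and turns the commanded pose from where the row before left it, along the tool's axes as they then stand; what a row does not reach is not made up. A row lasts 1/12 s, in which the tool goes at most 41.7 mm and 7.16 degrees, less where a joint would pass 70% of its speed; a pose out of reach is approached as far as the arm can. A call with a gripper value outside its range is refused whole. The fingers move at their own pace and stop on an object; the grip force is fixed at half the most. Time passes only in rows, so rows that do not move let the fingers close. It gives the time, the measured TCP pose, the force, the opening and the grip force at its end, in the units of the state.
- sense(): the state, without advancing time (a new reading comes with each control period).
- capture(name): name is "scene" or "top" or "wrist"; returns (picture, depth): 420x560x3 uint8, red, green, blue; 420x560 float32, m along the optical axis (not along the pixel's ray), 0 where there is no reading.
- camera_params(name): a dict with "intrinsics" (3x3 intrinsics, pixels), "R" (3x3) and "t" (3): a world point X has camera coordinates R X + t; the wrist camera has in their place "tool_from_camera" (4x4, takes a point from camera to tool coordinates, whose origin is the TCP and whose axes are the flange's). Camera axes: x right, y down, z forward; pixel columns grow to the right and rows downward; lengths in m; the calibration is good to about 2 mm. A picture is of the moment at which its call begins: read the wrist's pose just before it. camera_params takes no time and is no camera call.
- finish_job(): hands the job in; it is judged then, once.
The state is a dict: "time_s": time; "joints": joint angles; "joint_velocities": joint speeds; "effort": joint torques, N m; "tcp_pos": TCP position; "ee_rot": TCP orientation; "wrist_force": force on the tool from outside, world axes, zero at the start; "moment": the same for the moment, N m; "gripper_width": opening from 0.0 (shut) to 1.0 (fully open); "gripper_force": force on a finger pad.
Only numpy, scipy, OpenCV 4.12 (cv2) and the standard library are available. Lean on these libraries where they do the work, as an engineer would, in place of code of your own. Each camera call takes 0.05 s, during which the arm holds its last target. There are 200 camera calls.

## Working session

There is one attempt and no reset: what is moved stays moved. The work goes in short steps, Python scripts to look and compute and a tool call to move; the robot and the scene stay as the last step left them, time stands still between calls to the robot, and variables do not carry over. Pictures are saved under pics/ and viewed, at most 10 in all, crops included, and the job is handed in when it is done.

Besides the shell and the picture viewer there is one more tool, called after "Request:" in YAML: its name, and indented under it one key for each argument. drive_tool: Moves the arm, as the interface text tells. Its arguments: {"type":"object","properties":{"rows":{"type":"array"}},"required":["rows"]}

```bash
mkdir -p pics; python3 - <<'E'
from station import *
import cv2,numpy as np
s=sense();print(s['time_s'],s['tcp_pos'],np.round(s['ee_rot'],3).tolist(),s['gripper_width'])
for n in("scene","top"):
    p,d=capture(n);cv2.imwrite(f"pics/{n}.png",p[:,:,::-1]);np.savez(f"{n}.npz",p=p,d=d);c=camera_params(n);print(n,c)
print(camera_params("wrist"))
E
```

```text
0.0 [0.27311109 0.56139171 0.18976515] [[0.899, -0.438, -0.001], [-0.438, -0.899, -0.002], [0.0, 0.002, -1.0]] 1.0010864574767508
scene {'intrinsics': array([[417.55848742,   0.        , 283.09136367],
       [  0.        , 417.55848742, 212.4716804 ],
       [  0.        ,   0.        ,   1.        ]]), 'R': array([[-0.16280937, -0.98665631, -0.00155682],
       [-0.85754108,  0.14228393, -0.49434661],
       [ 0.48797172, -0.07914923, -0.86926348]]), 't': array([0.02578364, 0.55892716, 0.81249592])}
top {'intrinsics': array([[499.08399022,   0.        , 286.14933974],
       [  0.        , 499.08399022, 206.98518635],
       [  0.        ,   0.        ,   1.        ]]), 'R': array([[-0.0256135 , -0.99966292, -0.00424229],
       [-0.99613487,  0.02587931, -0.083938  ],
       [ 0.08401949,  0.00207595, -0.99646195]]), 't': array([-0.03704247,  0.59552816,  1.5163091 ])}
{'intrinsics': array([[300.68443433,   0.        , 281.18629266],
       [  0.        , 300.68443433, 212.83596677],
       [  0.        ,   0.        ,   1.        ]]), 'tool_from_camera': array([[-6.98614476e-05, -9.57792254e-01, -2.87461290e-01,
         7.87891728e-02],
       [ 9.99999992e-01, -3.71478749e-05, -1.19256058e-04,
        -2.76038977e-04],
       [ 1.03543953e-04, -2.87461296e-01,  9.57792249e-01,
        -1.93746899e-01],
       [ 0.00000000e+00,  0.00000000e+00,  0.00000000e+00,
         1.00000000e+00]])}
```

View pics/scene.png

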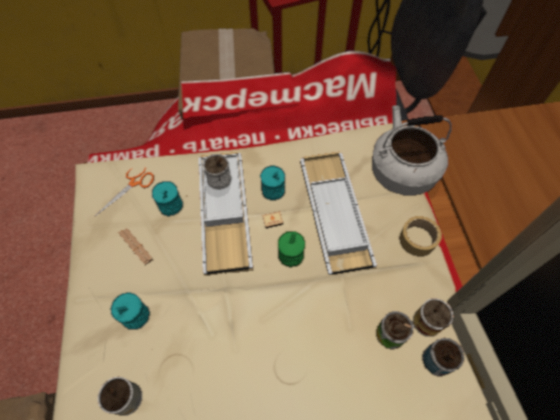

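View pics/top.png

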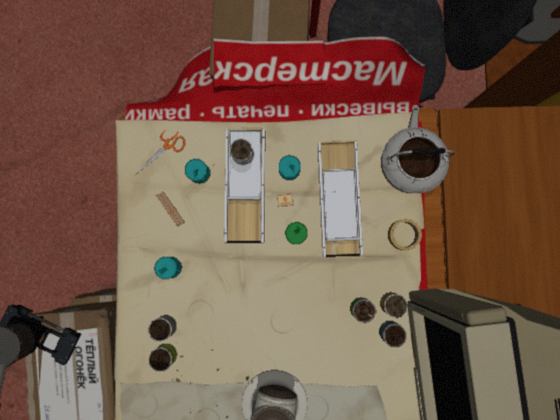

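The bare-metal candle stands on the left slide (top view, 241,152), with its lip near (244,199). The empty tray is on the right, with its lip near (343,240). I'll zoom in on these.

```bash
python3 - <<'E'
import cv2,numpy as np
p=np.load('top.npz')['p'][120:265,215:375,::-1]
cv2.imwrite('pics/topcrop.png',cv2.resize(p,None,fx=4,fy=4,interpolation=cv2.INTER_CUBIC))
E
```

```text
(no output)
```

View pics/topcrop.png

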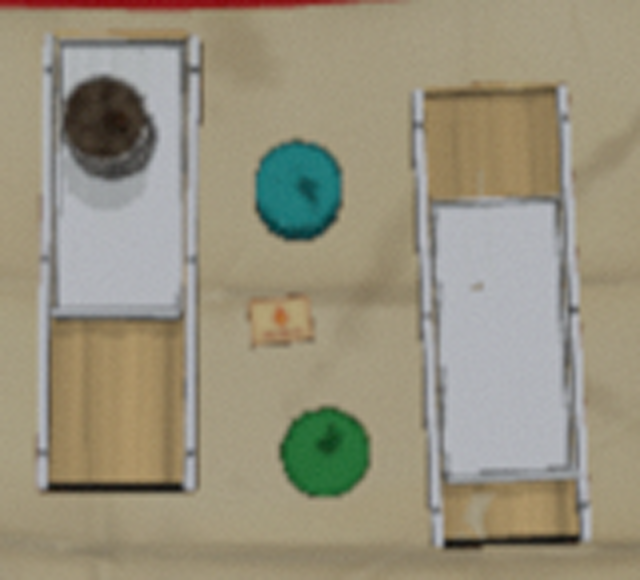

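The left slide's rails run (49,36)→(42,488) and (195,36)→(190,488), with its lip at v≈312. The right slide's rails run (419,90)→(437,545) and (563,86)→(586,541), with its lip at v≈477 to 472. These are crop pixels.

```bash
cat > h.py <<'E'
import numpy as np,cv2
from station import *
def ray(n,uv,z,st=None):
    c=camera_params(n);K=c['intrinsics'];uv=np.atleast_2d(np.array(uv,float))
    d=np.c_[uv,np.ones(len(uv))]@np.linalg.inv(K).T
    if n=='wrist':
        T=c['tool_from_camera'];R=st['ee_rot'];d=d@(R@T[:3,:3]).T;o=st['tcp_pos']+R@T[:3,3]
    else: d=d@c['R'];o=-c['R'].T@c['t']
    return o+d*((z-o[2])/d[:,2])[:,None]
E
python3 - <<'E'
from h import *
def c(u):return np.array(u)/4+[215,120]-.375
for name,r,l in(("L",[(49,36),(42,488),(195,36),(190,488)],[(50,313),(183,312)]),("R",[(419,90),(437,545),(563,86),(586,541)],[(443,478),(580,473)])):
    P=ray('top',c(r),.024)[:,:2];L=ray('top',c(l),.0495)[:,:2]
    print(name,P.round(4).tolist(),'ctr',P.mean(0).round(4))
    a=[np.degrees(np.arctan2(*(P[i]-P[i+1])[::-1])) for i in(0,2)];print('yaw',a,'w',np.linalg.norm(P[0]-P[2]))
    print('lip',L.round(4).tolist(),L.mean(0).round(4))
    t=np.radians(np.mean(a));R=np.array([[np.cos(t),np.sin(t)],[-np.sin(t),np.cos(t)]]);q=R@(L.mean(0)-P.mean(0));print('in slide',q,'joint',-.0425-q[0])
D=np.load('top.npz')['d'];print(D[195:203,244],D[235:245,343],D[150,241])
E
```

```text
L [[0.8456, 0.127], [0.4925, 0.1379], [0.8425, 0.0126], [0.4896, 0.0241]] ctr [0.6676 0.0754]
yaw [np.float64(-1.7691866587124663), np.float64(-1.8715506625143086)] w 0.11438342981595608
lip [[0.6248, 0.1265], [0.6229, 0.0253]] [0.6239 0.0759]
in slide [-0.0436807  -0.00088869] joint 0.00118069995212685
R [[0.795, -0.1613], [0.4412, -0.1641], [0.7952, -0.2738], [0.4413, -0.2782]] ctr [ 0.6182 -0.2194]
yaw [np.float64(0.44472856929547216), np.float64(0.7167457904287666)] w 0.11245608909983003
lip [[0.4918, -0.1684], [0.4929, -0.272]] [ 0.4924 -0.2202]
in slide [-0.12580919  0.0004465 ] joint 0.08330918795525868
[1.555309  1.5538484 1.5222088 1.524589  1.5547495 1.5574064 1.5599067
 1.5511397] [0.        1.538203  1.5382764 1.5102209 1.5124112 1.552067  1.5512686
 1.5456731 1.5450323 1.5429267] 1.4841744
```

Request:
drive_tool:
  rows:
    - {"az": -0.106, "claw": 0}
    - {"az": -0.106, "claw": 0}
    - {"az": -0.106, "claw": 0}
    - {"az": -0.106, "claw": 0}
    - {"tx": 2, "ty": 2.3, "claw": 0}
    - {"tx": 2, "ty": 2.3, "claw": 0}
    - {"tx": 2, "ty": 2.3, "claw": 0}
    - {"tx": 2, "ty": 2.3, "claw": 0}
    - {"tx": 2, "ty": 2.3, "claw": 0}
    - {"tx": 2, "ty": 2.3, "claw": 0}

```text
invalid input at $.rows[0]: expected keys tx, ty, tz, ax, ay, az, claw
```

Request:
drive_tool:
  rows:
    - {"tx": 2, "ty": 2.3, "claw": 0}
    - {"tx": 2, "ty": 2.3, "claw": 0}
    - {"tx": 2, "ty": 2.3, "claw": 0}
    - {"tx": 2, "ty": 2.3, "claw": 0}
    - {"tx": 2, "ty": 2.3, "claw": 0}
    - {"tx": 2, "ty": 2.3, "claw": 0}
    - {"tx": 2, "ty": 2.3, "claw": 0}
    - {"tx": 2, "ty": 2.3, "claw": 0}
    - {"tx": 2, "ty": 2.3, "claw": 0}
    - {"tx": 2, "ty": 2.3, "claw": 0}

```text
invalid input at $.rows[0]: expected keys tx, ty, tz, ax, ay, az, claw
```

Request:
drive_tool:
  rows:
    - {"tx": 2, "ty": 2.3, "claw": 0}
    - {"tx": 2, "ty": 2.3, "claw": 0}
    - {"tx": 2, "ty": 2.3, "claw": 0}
    - {"tx": 1, "ty": 1, "claw": 0}
    - {"claw": 0}
    - {"claw": 0}

```text
invalid input at $.rows[0]: expected keys tx, ty, tz, ax, ay, az, claw
```

```bash
python3 - <<'E'
from h import *
s=sense();p,d=capture('wrist');cv2.imwrite('pics/w1.png',p[:,:,::-1]);np.savez('w1.npz',p=p,d=d,tcp_pos=s['tcp_pos'],ee_rot=s['ee_rot'])
print(s['time_s'],s['tcp_pos'],s['ee_rot'].round(3).tolist(),s['gripper_width'],s['wrist_force'])
# tin heights from top depth
c=camera_params('top');D=np.load('top.npz')['d']
for u,v in((296,233),(289,167),(241,150),(197,171)):
    w=D[v-9:v+10,u-9:u+10];vv,uu=np.mgrid[v-9:v+10,u-9:u+10]
    X=(np.stack([uu*w,vv*w,w],-1).reshape(-1,3)@np.linalg.inv(c['intrinsics']).T-c['t'])@c['R']
    X=X[(X[:,2]>.05)&(X[:,2]<.2)];print(u,v,X.mean(0).round(3),'z50,max',np.percentile(X[:,2],[50,100]).round(3),X[:,:2].min(0).round(3),X[:,:2].max(0).round(3))
E
```

```text
0.1 [0.27315531 0.56149675 0.18987313] [[0.899, -0.438, -0.001], [-0.438, -0.899, -0.002], [0.0, 0.002, -1.0]] 1.0019147359448528 [-1.31412612  0.11945545 -0.08259848]
296 233 [ 0.513 -0.08   0.072] z50,max [0.071 0.1  ] [ 0.485 -0.107] [ 0.539 -0.053]
289 167 [ 0.712 -0.065  0.072] z50,max [0.071 0.104] [ 0.683 -0.092] [ 0.74  -0.037]
241 150 [0.764 0.078 0.088] z50,max [0.088 0.119] [0.735 0.05 ] [0.792 0.105]
197 171 [0.708 0.214 0.071] z50,max [0.071 0.102] [0.679 0.185] [0.735 0.241]
```

View pics/w1.png

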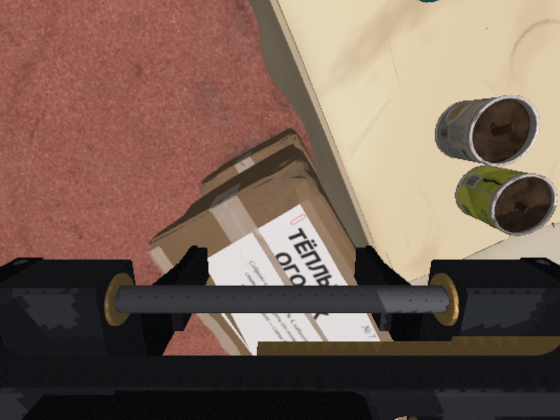

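The moves were refused because every row needs all the keys, so the arm is still at its start pose. This wrist view shows only the floor and the table edge. I'll resend the moves with full rows.

Request:
drive_tool:
  rows:
    - {"tx": 0, "ty": 0, "tz": 0, "ax": 0, "ay": 0, "az": -0.106, "claw": 0}
    - {"tx": 0, "ty": 0, "tz": 0, "ax": 0, "ay": 0, "az": -0.106, "claw": 0}
    - {"tx": 0, "ty": 0, "tz": 0, "ax": 0, "ay": 0, "az": -0.106, "claw": 0}
    - {"tx": 0, "ty": 0, "tz": 0, "ax": 0, "ay": 0, "az": -0.106, "claw": 0}
    - {"tx": 2, "ty": 2.3, "tz": 0, "ax": 0, "ay": 0, "az": 0, "claw": 0}
    - {"tx": 2, "ty": 2.3, "tz": 0, "ax": 0, "ay": 0, "az": 0, "claw": 0}
    - {"tx": 2, "ty": 2.3, "tz": 0, "ax": 0, "ay": 0, "az": 0, "claw": 0}
    - {"tx": 2, "ty": 2.3, "tz": 0, "ax": 0, "ay": 0, "az": 0, "claw": 0}
    - {"tx": 2, "ty": 2.3, "tz": 0, "ax": 0, "ay": 0, "az": 0, "claw": 0}
    - {"tx": 2, "ty": 2.3, "tz": 0, "ax": 0, "ay": 0, "az": 0, "claw": 0}

```text
time_s: 0.98
tcp_pos: [0.3899, 0.4192, 0.1906]
ee_rot: [[1.0, -0.029, -0.0], [-0.029, -1.0, -0.0], [-0.0, 0.0, -1.0]]
wrist_force: [0.0, -0.7, 0.2]
gripper_width: 0.326
gripper_force: 0.0
```

Request:
drive_tool:
  rows:
    - {"tx": 2, "ty": 2.3, "tz": 0, "ax": 0, "ay": 0, "az": 0, "claw": 0}
    - {"tx": 2, "ty": 2.3, "tz": 0, "ax": 0, "ay": 0, "az": 0, "claw": 0}
    - {"tx": 2, "ty": 2.3, "tz": 0, "ax": 0, "ay": 0, "az": 0, "claw": 0}
    - {"tx": 2, "ty": 2.3, "tz": 0, "ax": 0, "ay": 0, "az": 0, "claw": 0}
    - {"tx": 2, "ty": 2.3, "tz": 0, "ax": 0, "ay": 0, "az": 0, "claw": 0}
    - {"tx": 2, "ty": 2.3, "tz": 0, "ax": 0, "ay": 0, "az": 0, "claw": 0}
    - {"tx": 2, "ty": 2.3, "tz": 0, "ax": 0, "ay": 0, "az": 0, "claw": 0}
    - {"tx": 2, "ty": 2.3, "tz": 0, "ax": 0, "ay": 0, "az": 0, "claw": 0}
    - {"tx": 2, "ty": 2.3, "tz": 0, "ax": 0, "ay": 0, "az": 0, "claw": 0}
    - {"tx": 2, "ty": 2.3, "tz": 0, "ax": 0, "ay": 0, "az": 0, "claw": 0}

```text
time_s: 1.82
tcp_pos: [0.5832, 0.1836, 0.1905]
ee_rot: [[1.0, -0.029, -0.001], [-0.029, -1.0, -0.0], [-0.001, 0.0, -1.0]]
wrist_force: [0.4, -0.3, 0.3]
gripper_width: 0.005
gripper_force: 0.0
```

Request:
drive_tool:
  rows:
    - {"tx": 2, "ty": 2.3, "tz": 0, "ax": 0, "ay": 0, "az": 0, "claw": 0}
    - {"tx": 2, "ty": 2.3, "tz": 0, "ax": 0, "ay": 0, "az": 0, "claw": 0}
    - {"tx": 2, "ty": 2.3, "tz": 0, "ax": 0, "ay": 0, "az": 0, "claw": 0}
    - {"tx": 1, "ty": 1.3, "tz": 0, "ax": 0, "ay": 0, "az": 0, "claw": 0}
    - {"tx": 0, "ty": 0, "tz": 0, "ax": 0, "ay": 0, "az": 0, "claw": 0}
    - {"tx": 0, "ty": 0, "tz": 0, "ax": 0, "ay": 0, "az": 0, "claw": 0}

```text
time_s: 2.32
tcp_pos: [0.6502, 0.1, 0.1899]
ee_rot: [[1.0, -0.031, -0.002], [-0.031, -1.0, -0.0], [-0.002, 0.0, -1.0]]
wrist_force: [-0.7, -0.1, 0.2]
gripper_width: 0.006
gripper_force: 0.0
```

```bash
python3 - <<'E'
from h import *
s=sense();p,d=capture('wrist');cv2.imwrite('pics/w2.png',p[:,:,::-1]);np.savez('w2.npz',p=p,d=d,tcp_pos=s['tcp_pos'],ee_rot=s['ee_rot'])
print(s['time_s'],s['tcp_pos'],s['ee_rot'].round(3).tolist(),s['gripper_width'],s['wrist_force'])
E
```

```text
2.3167 [0.65023399 0.10002757 0.1898897 ] [[1.0, -0.031, -0.002], [-0.031, -1.0, -0.0], [-0.002, 0.0, -1.0]] 0.005597238528656412 [-0.68583344 -0.08807898  0.22518342]
```

View pics/w2.png

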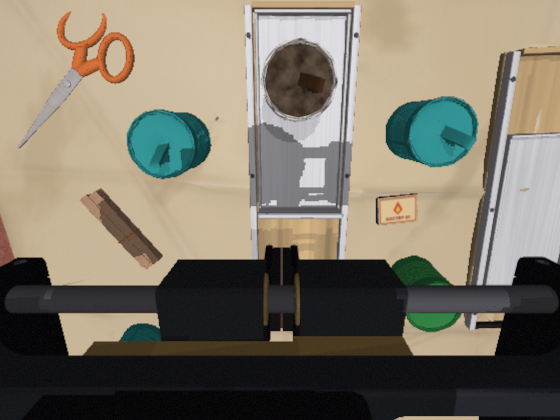

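The wrist view shows the candle at (300,78) and its tray's lip at row ≈215, columns 259 to 342. The shut fingertips are at about (282,250), with clear floor behind the lip.

```bash
python3 - <<'E'
from h import *
f=np.load('w2.npz')
P=ray('wrist',[(259,215),(342,215)],.0495,f);print(P.round(4))
print(ray('wrist',[(252,10),(353,10),(251,200),(345,200)],.024,f).round(4))
c=camera_params('wrist');D=f['d'];T=c['tool_from_camera']
u=300
for v in range(190,225,2):
    q=np.linalg.inv(c['intrinsics'])@[u,v,1]*D[v,u];X=f['tcp_pos']+f['ee_rot']@(T[:3,:3]@q+T[:3,3]);print(v,X.round(4))
E
```

```text
[[0.6269 0.1269 0.0495]
 [0.6239 0.0304 0.0495]]
[[0.8417 0.1248 0.024 ]
 [0.8384 0.02   0.024 ]
 [0.6387 0.138  0.024 ]
 [0.6351 0.0221 0.024 ]]
190 [0.6479 0.077  0.0175]
192 [0.6453 0.0771 0.0173]
194 [0.6428 0.0771 0.0174]
196 [0.6397 0.077  0.0153]
198 [0.6374 0.0771 0.0163]
200 [0.6348 0.0771 0.0164]
202 [0.6324 0.0772 0.017 ]
204 [0.6297 0.0772 0.0169]
206 [0.6273 0.0773 0.0173]
208 [0.6261 0.0776 0.0226]
210 [0.627  0.0783 0.0343]
212 [0.6263 0.0787 0.0406]
214 [0.6263 0.0792 0.0485]
216 [0.6242 0.0793 0.0495]
218 [0.6097 0.0772 0.0124]
220 [0.6068 0.0772 0.0119]
222 [0.6044 0.0773 0.0126]
224 [0.6014 0.0773 0.012 ]
```

Request:
drive_tool:
  rows:
    - {"tx": 0.4, "ty": 1.2, "tz": 0, "ax": 0, "ay": 0, "az": 0, "claw": 0}
    - {"tx": 0.2, "ty": 1.1, "tz": 0, "ax": 0, "ay": 0, "az": 0, "claw": 0}
    - {"tx": 0, "ty": 0, "tz": 2, "ax": 0, "ay": 0, "az": 0, "claw": 0}
    - {"tx": 0, "ty": 0, "tz": 2.5, "ax": 0, "ay": 0, "az": 0, "claw": 0}
    - {"tx": 0, "ty": 0, "tz": 2.5, "ax": 0, "ay": 0, "az": 0, "claw": 0}
    - {"tx": 0, "ty": 0, "tz": 2.5, "ax": 0, "ay": 0, "az": 0, "claw": 0}
    - {"tx": 0, "ty": 0, "tz": 2.5, "ax": 0, "ay": 0, "az": 0, "claw": 0}
    - {"tx": 0, "ty": 0, "tz": 1, "ax": 0, "ay": 0, "az": 0, "claw": 0}
    - {"tx": 0, "ty": 0, "tz": 0.5, "ax": 0, "ay": 0, "az": 0, "claw": 0}
    - {"tx": 0, "ty": 0, "tz": 0, "ax": 0, "ay": 0, "az": 0, "claw": 0}

```text
time_s: 3.2
tcp_pos: [0.6554, 0.0776, 0.0554]
ee_rot: [[1.0, -0.028, -0.001], [-0.028, -1.0, -0.001], [-0.001, 0.001, -1.0]]
wrist_force: [0.4, -0.3, 0.3]
gripper_width: 0.005
gripper_force: 0.0
```

Down 2.6 cm more, then move slowly to the lip (far face near x=0.628, contact expected at TCP x≈0.637).

Request:
drive_tool:
  rows:
    - {"tx": 0, "ty": 0, "tz": 1, "ax": 0, "ay": 0, "az": 0, "claw": 0}
    - {"tx": 0, "ty": 0, "tz": 1, "ax": 0, "ay": 0, "az": 0, "claw": 0}
    - {"tx": 0, "ty": 0, "tz": 0.6, "ax": 0, "ay": 0, "az": 0, "claw": 0}
    - {"tx": -0.3, "ty": 0, "tz": 0, "ax": 0, "ay": 0, "az": 0, "claw": 0}
    - {"tx": -0.3, "ty": 0, "tz": 0, "ax": 0, "ay": 0, "az": 0, "claw": 0}
    - {"tx": -0.3, "ty": 0, "tz": 0, "ax": 0, "ay": 0, "az": 0, "claw": 0}
    - {"tx": -0.2, "ty": 0, "tz": 0, "ax": 0, "ay": 0, "az": 0, "claw": 0}
    - {"tx": -0.2, "ty": 0, "tz": 0, "ax": 0, "ay": 0, "az": 0, "claw": 0}
    - {"tx": -0.2, "ty": 0, "tz": 0, "ax": 0, "ay": 0, "az": 0, "claw": 0}
    - {"tx": -0.2, "ty": 0, "tz": 0, "ax": 0, "ay": 0, "az": 0, "claw": 0}

```text
time_s: 4.03
tcp_pos: [0.6386, 0.0784, 0.0302]
ee_rot: [[1.0, -0.029, 0.001], [-0.029, -1.0, 0.0], [0.001, -0.0, -1.0]]
wrist_force: [-0.1, 0.0, -0.7]
gripper_width: 0.003
gripper_force: 0.0
```

Request:
drive_tool:
  rows:
    - {"tx": -0.15, "ty": 0, "tz": 0, "ax": 0, "ay": 0, "az": 0, "claw": 0}
    - {"tx": -0.15, "ty": 0, "tz": 0, "ax": 0, "ay": 0, "az": 0, "claw": 0}
    - {"tx": -0.15, "ty": 0, "tz": 0, "ax": 0, "ay": 0, "az": 0, "claw": 0}
    - {"tx": -0.15, "ty": 0, "tz": 0, "ax": 0, "ay": 0, "az": 0, "claw": 0}
    - {"tx": -0.2, "ty": 0, "tz": 0, "ax": 0, "ay": 0, "az": 0, "claw": 0}
    - {"tx": -0.2, "ty": 0, "tz": 0, "ax": 0, "ay": 0, "az": 0, "claw": 0}
    - {"tx": -0.25, "ty": 0, "tz": 0, "ax": 0, "ay": 0, "az": 0, "claw": 0}
    - {"tx": -0.25, "ty": 0, "tz": 0, "ax": 0, "ay": 0, "az": 0, "claw": 0}
    - {"tx": -0.25, "ty": 0, "tz": 0, "ax": 0, "ay": 0, "az": 0, "claw": 0}
    - {"tx": -0.25, "ty": 0, "tz": 0, "ax": 0, "ay": 0, "az": 0, "claw": 0}

```text
time_s: 4.87
tcp_pos: [0.6183, 0.0789, 0.0299]
ee_rot: [[1.0, -0.029, -0.0], [-0.029, -1.0, 0.0], [-0.0, -0.0, -1.0]]
wrist_force: [0.1, -0.1, -0.4]
gripper_width: 0.009
gripper_force: 0.0
```

```bash
python3 - <<'E'
from h import *
s=sense();print(s['tcp_pos'],s['wrist_force'])
p,d=capture('scene');cv2.imwrite('pics/s2.png',cv2.resize(p[130:300,150:400,::-1],None,fx=3,fy=3,interpolation=cv2.INTER_CUBIC))
E
```

```text
[0.61832314 0.07889763 0.0298617 ] [ 0.07764503 -0.05451091 -0.43133862]
```

View pics/s2.png

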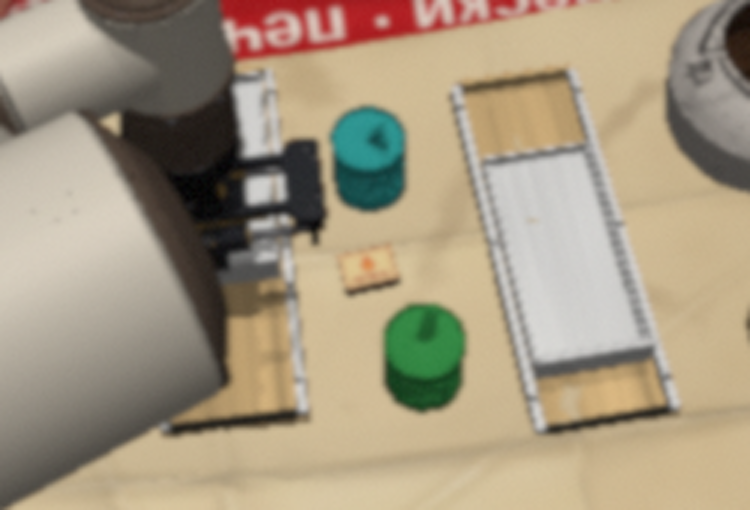

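The lip's right end shows at about crop (275,258). I'll check whether it moved by comparing it with the first scene picture numerically.

```bash
python3 - <<'E'
from h import *
print(ray('scene',[(150+275/3,130+258/3),(150+270/3,130+275/3)],.0495).round(3))
p,d=capture('wrist');s=sense();c=camera_params('wrist');T=c['tool_from_camera']
K=np.linalg.inv(c['intrinsics'])
def prof(p,d,s):
  for u in(225,250,300,320):
    L=[]
    for v in range(100,330,1):
        if d[v,u]==0: continue
        X=s['tcp_pos']+s['ee_rot']@(T[:3,:3]@(K@[u,v,1]*d[v,u])+T[:3,3])
        if .035<X[2]<.055: L.append([v,*X.round(3)])
    print(u,L[:1],L[-1:],len(L))
prof(p,d,s)
cv2.imwrite('pics/w3.png',p[:,:,::-1])
E
```

```text
[[0.618 0.032 0.049]
 [0.602 0.038 0.049]]
225 [[233, np.float64(0.628), np.float64(0.116), np.float64(0.036)]] [[247, np.float64(0.623), np.float64(0.114), np.float64(0.049)]] 15
250 [[233, np.float64(0.628), np.float64(0.1), np.float64(0.037)]] [[247, np.float64(0.623), np.float64(0.099), np.float64(0.049)]] 15
300 [[233, np.float64(0.626), np.float64(0.067), np.float64(0.036)]] [[247, np.float64(0.622), np.float64(0.067), np.float64(0.048)]] 15
320 [[233, np.float64(0.626), np.float64(0.053), np.float64(0.037)]] [[247, np.float64(0.621), np.float64(0.055), np.float64(0.048)]] 15
```

View pics/w3.png

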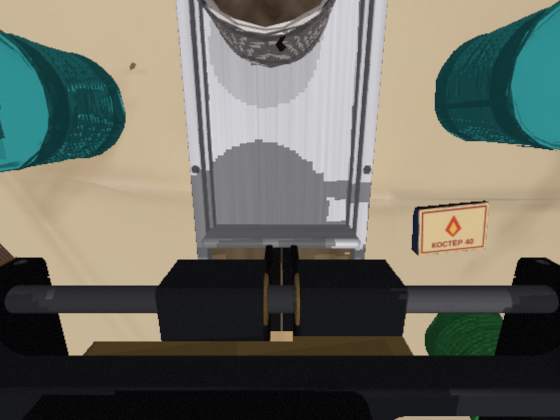

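The lip (row 240, columns 205 to 360) isn't occluded by the fingers (tip at about (282,247)). The tray hasn't moved, so I need to check where the fingertip really is.

```bash
python3 - <<'E'
from h import *
p,d=capture('wrist');s=sense();c=camera_params('wrist');T=c['tool_from_camera'];K=np.linalg.inv(c['intrinsics'])
print(s['tcp_pos'])
for n,d in(('now',d),('w2',np.load('w2.npz')['d'])):
  for u in(271,293,282):
    for v in(240,244,246,248,250,254,260,280,300):
      q=T[:3,:3]@(K@[u,v,1]*d[v,u])+T[:3,3];print(n,u,v,d[v,u].round(3),'tool',q.round(4))
E
```

```text
[0.61847741 0.07890933 0.02995524]
now 271 240 0.188 tool [ 0.0087 -0.0068 -0.0187]
now 271 244 0.188 tool [ 0.0064 -0.0068 -0.0197]
now 271 246 0.172 tool [ 0.0115 -0.0062 -0.0348]
now 271 248 0.17 tool [ 0.0109 -0.0062 -0.0363]
now 271 250 0.167 tool [ 0.0113 -0.0061 -0.0399]
now 271 254 0.161 tool [ 0.0116 -0.0059 -0.046 ]
now 271 260 0.155 tool [ 0.0111 -0.0057 -0.0522]
now 271 280 0.138 tool [ 0.0096 -0.0051 -0.0702]
now 271 300 0.085 tool [ 0.031  -0.0033 -0.1195]
now 293 240 0.189 tool [ 0.0084  0.007  -0.0181]
now 293 244 0.188 tool [ 0.0062  0.007  -0.0193]
now 293 246 0.174 tool [ 0.0106  0.0064 -0.0327]
now 293 248 0.17 tool [ 0.0111  0.0063 -0.0369]
now 293 250 0.167 tool [ 0.0112  0.0061 -0.0398]
now 293 254 0.162 tool [ 0.0112  0.0059 -0.045 ]
now 293 260 0.155 tool [ 0.011   0.0057 -0.0521]
now 293 280 0.135 tool [ 0.0112  0.0049 -0.0731]
now 293 300 0.086 tool [ 0.0306  0.0029 -0.119 ]
now 282 240 0.188 tool [ 0.0086  0.0001 -0.0186]
now 282 244 0.188 tool [ 0.0063  0.0001 -0.0194]
now 282 246 0.188 tool [ 0.0051  0.0001 -0.0198]
now 282 248 0.174 tool [ 0.0096  0.000
[... 841 characters left out ...]
9 tool [ 0.0114  0.0062 -0.0375]
w2 293 250 0.168 tool [ 0.0109  0.0062 -0.039 ]
w2 293 254 0.162 tool [ 0.0111  0.0059 -0.045 ]
w2 293 260 0.155 tool [ 0.0109  0.0057 -0.0518]
w2 293 280 0.136 tool [ 0.0107  0.0049 -0.0722]
w2 293 300 0.086 tool [ 0.0302  0.003  -0.1183]
w2 282 240 0.4 tool [-0.0705  0.0007  0.1786]
w2 282 244 0.4 tool [-0.0758  0.0007  0.1776]
w2 282 246 0.401 tool [-0.0788  0.0007  0.1778]
w2 282 248 0.172 tool [ 0.0101  0.0001 -0.0345]
w2 282 250 0.171 tool [ 0.0096  0.     -0.0362]
w2 282 254 0.165 tool [ 0.0097  0.     -0.0418]
w2 282 260 0.158 tool [ 0.0097  0.     -0.0493]
w2 282 280 0.139 tool [ 0.0095 -0.     -0.0699]
w2 282 300 0.085 tool [ 0.0309 -0.0002 -0.1194]
```

The depth shows the visible fingertips ending about 35 mm short of the nominal TCP, so they passed over the lip without touching it. I'll move back behind the lip and lower in stages while watching the force.

Request:
drive_tool:
  rows:
    - {"tx": 1, "ty": 0, "tz": 0, "ax": 0, "ay": 0, "az": 0, "claw": 0}
    - {"tx": 1, "ty": 0, "tz": 0, "ax": 0, "ay": 0, "az": 0, "claw": 0}
    - {"tx": 1, "ty": 0, "tz": 0, "ax": 0, "ay": 0, "az": 0, "claw": 0}
    - {"tx": 0.4, "ty": 0.1, "tz": 0, "ax": 0, "ay": 0, "az": 0, "claw": 0}
    - {"tx": 0, "ty": 0, "tz": 0.3, "ax": 0, "ay": 0, "az": 0, "claw": 0}
    - {"tx": 0, "ty": 0, "tz": 0.3, "ax": 0, "ay": 0, "az": 0, "claw": 0}
    - {"tx": 0, "ty": 0, "tz": 0.3, "ax": 0, "ay": 0, "az": 0, "claw": 0}
    - {"tx": 0, "ty": 0, "tz": 0, "ax": 0, "ay": 0, "az": 0, "claw": 0}

```text
time_s: 5.68
tcp_pos: [0.6513, 0.0767, 0.0198]
ee_rot: [[1.0, -0.029, -0.002], [-0.029, -1.0, -0.001], [-0.002, 0.001, -1.0]]
wrist_force: [0.3, 0.1, -0.1]
gripper_width: 0.001
gripper_force: 0.0
```

```bash
python3 - <<'E'
from h import *
s=sense();p,d=capture('wrist');c=camera_params('wrist');T=c['tool_from_camera'];K=np.linalg.inv(c['intrinsics'])
print(s['tcp_pos'],s['wrist_force'])
def at(u,v):
    q=T[:3,:3]@(K@[u,v,1]*d[v,u])+T[:3,3];return q.round(4),(s['ee_rot']@q+s['tcp_pos']).round(4)
for u,v in((282,200),(282,220),(282,235),(282,242),(282,245),(200,270),(200,290),(200,320),(20,270),(20,300),(230,240),(230,270),(230,285)): print(u,v,*at(u,v))
cv2.imwrite('pics/w4.png',p[150:350,150:420,::-1].repeat(2,0).repeat(2,1))
E
```

```text
[0.65130597 0.07665996 0.01975375] [ 0.31819599  0.05876401 -0.09011377]
282 200 [0.0289 0.0001 0.0032] [0.6802 0.0757 0.0165]
282 220 [0.0145 0.0002 0.0036] [0.6658 0.0761 0.0161]
282 235 [0.0037 0.0002 0.0031] [0.655  0.0764 0.0167]
282 242 [-0.0017  0.0002  0.0033] [0.6496 0.0765 0.0165]
282 245 [-0.0043  0.0002  0.0041] [0.647  0.0766 0.0157]
200 270 [ 0.0374 -0.0243 -0.1138] [0.6897 0.0999 0.1335]
200 290 [ 0.0368 -0.0217 -0.124 ] [0.6891 0.0974 0.1436]
200 320 [ 0.0284 -0.0221 -0.1251] [0.6807 0.098  0.1447]
20 270 [ 0.0366 -0.0787 -0.1123] [0.6905 0.1544 0.1319]
20 300 [ 0.03   -0.0756 -0.118 ] [0.6838 0.1515 0.1377]
230 240 [-0.0004 -0.0365  0.0039] [0.652  0.1132 0.0159]
230 270 [ 0.0377 -0.0154 -0.1144] [0.6897 0.091  0.1341]
230 285 [ 0.0375 -0.0141 -0.1225] [0.6895 0.0897 0.1422]
```

View pics/w4.png

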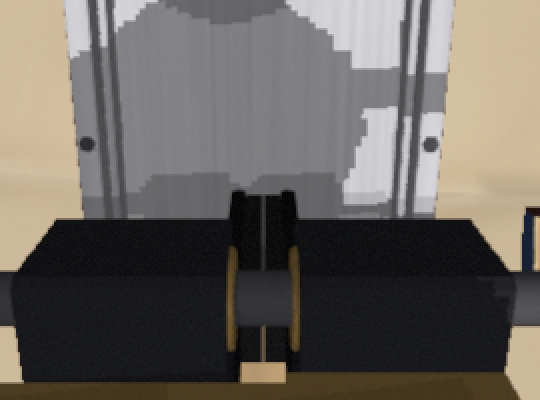

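The crop shows the shut fingers ending at about (263,192), with the tray floor visible beyond them. The body starts 70 mm above those ends, so the true tips are at world z≈0.054. I'll go 2.5 cm lower in small steps.

Request:
drive_tool:
  rows:
    - {"tx": 0, "ty": 0, "tz": 0.3, "ax": 0, "ay": 0, "az": 0, "claw": 0}
    - {"tx": 0, "ty": 0, "tz": 0.3, "ax": 0, "ay": 0, "az": 0, "claw": 0}
    - {"tx": 0, "ty": 0, "tz": 0.3, "ax": 0, "ay": 0, "az": 0, "claw": 0}
    - {"tx": 0, "ty": 0, "tz": 0.3, "ax": 0, "ay": 0, "az": 0, "claw": 0}
    - {"tx": 0, "ty": 0, "tz": 0.3, "ax": 0, "ay": 0, "az": 0, "claw": 0}
    - {"tx": 0, "ty": 0, "tz": 0.2, "ax": 0, "ay": 0, "az": 0, "claw": 0}

```text
time_s: 6.23
tcp_pos: [0.6523, 0.0768, 0.0033]
ee_rot: [[1.0, -0.029, -0.001], [-0.029, -1.0, -0.0], [-0.001, 0.0, -1.0]]
wrist_force: [0.0, -0.1, -0.0]
gripper_width: 0.004
gripper_force: 0.0
```

Request:
drive_tool:
  rows:
    - {"tx": 0, "ty": 0, "tz": 0.2, "ax": 0, "ay": 0, "az": 0, "claw": 0}
    - {"tx": 0, "ty": 0, "tz": 0.2, "ax": 0, "ay": 0, "az": 0, "claw": 0}
    - {"tx": 0, "ty": 0, "tz": 0.2, "ax": 0, "ay": 0, "az": 0, "claw": 0}
    - {"tx": 0, "ty": 0, "tz": 0.1, "ax": 0, "ay": 0, "az": 0, "claw": 0}
    - {"tx": 0, "ty": 0, "tz": 0, "ax": 0, "ay": 0, "az": 0, "claw": 0}

```text
time_s: 6.65
tcp_pos: [0.6524, 0.0768, -0.0035]
ee_rot: [[1.0, -0.029, -0.0], [-0.029, -1.0, -0.0], [-0.0, 0.0, -1.0]]
wrist_force: [0.5, 1.2, 1.1]
gripper_width: 0.001
gripper_force: 0.0
```

Request:
drive_tool:
  rows:
    - {"tx": -0.2, "ty": 0, "tz": 0, "ax": 0, "ay": 0, "az": 0, "claw": 0}
    - {"tx": -0.2, "ty": 0, "tz": 0, "ax": 0, "ay": 0, "az": 0, "claw": 0}
    - {"tx": -0.2, "ty": 0, "tz": 0, "ax": 0, "ay": 0, "az": 0, "claw": 0}
    - {"tx": -0.2, "ty": 0, "tz": 0, "ax": 0, "ay": 0, "az": 0, "claw": 0}
    - {"tx": -0.15, "ty": 0, "tz": 0, "ax": 0, "ay": 0, "az": 0, "claw": 0}
    - {"tx": -0.15, "ty": 0, "tz": 0, "ax": 0, "ay": 0, "az": 0, "claw": 0}
    - {"tx": -0.15, "ty": 0, "tz": 0, "ax": 0, "ay": 0, "az": 0, "claw": 0}
    - {"tx": -0.15, "ty": 0, "tz": 0, "ax": 0, "ay": 0, "az": 0, "claw": 0}
    - {"tx": -0.15, "ty": 0, "tz": 0, "ax": 0, "ay": 0, "az": 0, "claw": 0}
    - {"tx": -0.15, "ty": 0, "tz": 0, "ax": 0, "ay": 0, "az": 0, "claw": 0}

```text
time_s: 7.48
tcp_pos: [0.6361, 0.0774, -0.003]
ee_rot: [[1.0, -0.029, 0.001], [-0.029, -1.0, 0.0], [0.001, -0.0, -1.0]]
wrist_force: [1.6, -1.1, -1.2]
gripper_width: 0.007
gripper_force: 0.8
```

Request:
drive_tool:
  rows:
    - {"tx": -0.15, "ty": 0, "tz": 0, "ax": 0, "ay": 0, "az": 0, "claw": 0}
    - {"tx": -0.15, "ty": 0, "tz": 0, "ax": 0, "ay": 0, "az": 0, "claw": 0}
    - {"tx": -0.15, "ty": 0, "tz": 0, "ax": 0, "ay": 0, "az": 0, "claw": 0}
    - {"tx": -0.15, "ty": 0, "tz": 0, "ax": 0, "ay": 0, "az": 0, "claw": 0}
    - {"tx": -0.15, "ty": 0, "tz": 0, "ax": 0, "ay": 0, "az": 0, "claw": 0}

```text
time_s: 7.9
tcp_pos: [0.6281, 0.0776, -0.003]
ee_rot: [[1.0, -0.029, 0.0], [-0.029, -1.0, 0.0], [0.0, -0.0, -1.0]]
wrist_force: [1.8, -0.3, 0.1]
gripper_width: 0.002
gripper_force: 0.8
```

```bash
cat >> h.py <<'E'
def lip(cols=(225,250,310,330)):
    s=sense();p,d=capture('wrist');c=camera_params('wrist');T=c['tool_from_camera'];K=np.linalg.inv(c['intrinsics'])
    v,u=np.mgrid[0:420,0:560];q=np.stack([u*d,v*d,d],-1).reshape(-1,3)@K.T@T[:3,:3].T+T[:3,3]
    X=q@s['ee_rot'].T+s['tcp_pos']
    m=(d.ravel()>0)&(X[:,2]>.044)&(X[:,2]<.056)&(abs(q[:,1])<.06)&(abs(q[:,0])<.05)
    print('tcp',s['tcp_pos'].round(4),'F',s['wrist_force'].round(1),'lip n',m.sum(),'x',np.percentile(X[m,0],[5,50,95]).round(4) if m.any() else '','y',np.percentile(X[m,1],[2,98]).round(4) if m.any() else '')
    c2=X[(d.ravel()>0)&(X[:,2]>.065)&(X[:,2]<.125)&(q[:,0]>.05)&(abs(q[:,1])<.05)];
    if len(c2):print('candle',c2[:,:2].min(0).round(3),c2[:,:2].max(0).round(3))
    return p,d
E
python3 -c "
from h import *
lip()"
```

```text
tcp [ 0.6281  0.0776 -0.003 ] F [ 1.8 -0.3  0.1] lip n 374 x [0.6352 0.6379 0.6395] y [0.0699 0.0855]
candle [0.72 0.05] [0.744 0.113]
```

Contact made: a steady +1.8 N. I'll continue the draw.

Request:
drive_tool:
  rows:
    - {"tx": -0.18, "ty": 0, "tz": 0, "ax": 0, "ay": 0, "az": 0, "claw": 0}
    - {"tx": -0.2, "ty": 0, "tz": 0, "ax": 0, "ay": 0, "az": 0, "claw": 0}
    - {"tx": -0.22, "ty": 0, "tz": 0, "ax": 0, "ay": 0, "az": 0, "claw": 0}
    - {"tx": -0.25, "ty": 0, "tz": 0, "ax": 0, "ay": 0, "az": 0, "claw": 0}
    - {"tx": -0.25, "ty": 0, "tz": 0, "ax": 0, "ay": 0, "az": 0, "claw": 0}
    - {"tx": -0.25, "ty": 0, "tz": 0, "ax": 0, "ay": 0, "az": 0, "claw": 0}
    - {"tx": -0.25, "ty": 0, "tz": 0, "ax": 0, "ay": 0, "az": 0, "claw": 0}
    - {"tx": -0.25, "ty": 0, "tz": 0, "ax": 0, "ay": 0, "az": 0, "claw": 0}
    - {"tx": -0.25, "ty": 0, "tz": 0, "ax": 0, "ay": 0, "az": 0, "claw": 0}
    - {"tx": -0.25, "ty": 0, "tz": 0, "ax": 0, "ay": 0, "az": 0, "claw": 0}

```text
time_s: 8.78
tcp_pos: [0.6044, 0.0784, -0.0031]
ee_rot: [[1.0, -0.029, 0.0], [-0.029, -1.0, 0.0], [0.0, -0.0, -1.0]]
wrist_force: [2.2, 0.8, 0.5]
gripper_width: 0.005
gripper_force: 0.8
```

Request:
drive_tool:
  rows:
    - {"tx": -0.25, "ty": 0, "tz": 0, "ax": 0, "ay": 0, "az": 0, "claw": 0}
    - {"tx": -0.25, "ty": 0, "tz": 0, "ax": 0, "ay": 0, "az": 0, "claw": 0}
    - {"tx": -0.25, "ty": 0, "tz": 0, "ax": 0, "ay": 0, "az": 0, "claw": 0}
    - {"tx": -0.25, "ty": 0, "tz": 0, "ax": 0, "ay": 0, "az": 0, "claw": 0}
    - {"tx": -0.25, "ty": 0, "tz": 0, "ax": 0, "ay": 0, "az": 0, "claw": 0}
    - {"tx": -0.25, "ty": 0, "tz": 0, "ax": 0, "ay": 0, "az": 0, "claw": 0}
    - {"tx": -0.25, "ty": 0, "tz": 0, "ax": 0, "ay": 0, "az": 0, "claw": 0}
    - {"tx": -0.25, "ty": 0, "tz": 0, "ax": 0, "ay": 0, "az": 0, "claw": 0}
    - {"tx": -0.25, "ty": 0, "tz": 0, "ax": 0, "ay": 0, "az": 0, "claw": 0}
    - {"tx": -0.25, "ty": 0, "tz": 0, "ax": 0, "ay": 0, "az": 0, "claw": 0}

```text
time_s: 9.62
tcp_pos: [0.5794, 0.0791, -0.0031]
ee_rot: [[1.0, -0.029, 0.0], [-0.029, -1.0, 0.0], [0.0, -0.0, -1.0]]
wrist_force: [1.8, 0.8, -0.3]
gripper_width: 0.008
gripper_force: 0.8
```

```bash
python3 -c "
from h import *
lip()"
```

```text
tcp [ 0.5794  0.0791 -0.0031] F [ 1.8  0.8 -0.3] lip n 365 x [0.5863 0.5892 0.5908] y [0.0713 0.0865]
candle [0.671 0.052] [0.695 0.115]
```

Candle edge and TCP have moved together by 49 mm, so about 67 mm remain.

Request:
drive_tool:
  rows:
    - {"tx": -0.25, "ty": 0, "tz": 0, "ax": 0, "ay": 0, "az": 0, "claw": 0}
    - {"tx": -0.25, "ty": 0, "tz": 0, "ax": 0, "ay": 0, "az": 0, "claw": 0}
    - {"tx": -0.25, "ty": 0, "tz": 0, "ax": 0, "ay": 0, "az": 0, "claw": 0}
    - {"tx": -0.25, "ty": 0, "tz": 0, "ax": 0, "ay": 0, "az": 0, "claw": 0}
    - {"tx": -0.25, "ty": 0, "tz": 0, "ax": 0, "ay": 0, "az": 0, "claw": 0}
    - {"tx": -0.25, "ty": 0, "tz": 0, "ax": 0, "ay": 0, "az": 0, "claw": 0}
    - {"tx": -0.25, "ty": 0, "tz": 0, "ax": 0, "ay": 0, "az": 0, "claw": 0}
    - {"tx": -0.25, "ty": 0, "tz": 0, "ax": 0, "ay": 0, "az": 0, "claw": 0}
    - {"tx": -0.25, "ty": 0, "tz": 0, "ax": 0, "ay": 0, "az": 0, "claw": 0}
    - {"tx": -0.25, "ty": 0, "tz": 0, "ax": 0, "ay": 0, "az": 0, "claw": 0}

```text
time_s: 10.5
tcp_pos: [0.5544, 0.0797, -0.0032]
ee_rot: [[1.0, -0.029, -0.0], [-0.029, -1.0, -0.0], [-0.0, 0.0, -1.0]]
wrist_force: [1.3, 0.1, -0.5]
gripper_width: 0.007
gripper_force: 0.8
```

Request:
drive_tool:
  rows:
    - {"tx": -0.25, "ty": 0, "tz": 0, "ax": 0, "ay": 0, "az": 0, "claw": 0}
    - {"tx": -0.25, "ty": 0, "tz": 0, "ax": 0, "ay": 0, "az": 0, "claw": 0}
    - {"tx": -0.25, "ty": 0, "tz": 0, "ax": 0, "ay": 0, "az": 0, "claw": 0}
    - {"tx": -0.25, "ty": 0, "tz": 0, "ax": 0, "ay": 0, "az": 0, "claw": 0}
    - {"tx": -0.25, "ty": 0, "tz": 0, "ax": 0, "ay": 0, "az": 0, "claw": 0}
    - {"tx": -0.25, "ty": 0, "tz": 0, "ax": 0, "ay": 0, "az": 0, "claw": 0}
    - {"tx": -0.25, "ty": 0, "tz": 0, "ax": 0, "ay": 0, "az": 0, "claw": 0}
    - {"tx": -0.25, "ty": 0, "tz": 0, "ax": 0, "ay": 0, "az": 0, "claw": 0}
    - {"tx": -0.25, "ty": 0, "tz": 0, "ax": 0, "ay": 0, "az": 0, "claw": 0}
    - {"tx": -0.25, "ty": 0, "tz": 0, "ax": 0, "ay": 0, "az": 0, "claw": 0}

```text
time_s: 11.33
tcp_pos: [0.5294, 0.0805, -0.0032]
ee_rot: [[1.0, -0.029, 0.0], [-0.029, -1.0, 0.0], [0.0, -0.0, -1.0]]
wrist_force: [2.1, 0.2, -0.0]
gripper_width: 0.009
gripper_force: 0.8
```

Request:
drive_tool:
  rows:
    - {"tx": -0.15, "ty": 0, "tz": 0, "ax": 0, "ay": 0, "az": 0, "claw": 0}
    - {"tx": -0.12, "ty": 0, "tz": 0, "ax": 0, "ay": 0, "az": 0, "claw": 0}
    - {"tx": -0.12, "ty": 0, "tz": 0, "ax": 0, "ay": 0, "az": 0, "claw": 0}
    - {"tx": -0.12, "ty": 0, "tz": 0, "ax": 0, "ay": 0, "az": 0, "claw": 0}
    - {"tx": -0.12, "ty": 0, "tz": 0, "ax": 0, "ay": 0, "az": 0, "claw": 0}
    - {"tx": -0.12, "ty": 0, "tz": 0, "ax": 0, "ay": 0, "az": 0, "claw": 0}
    - {"tx": -0.12, "ty": 0, "tz": 0, "ax": 0, "ay": 0, "az": 0, "claw": 0}
    - {"tx": -0.12, "ty": 0, "tz": 0, "ax": 0, "ay": 0, "az": 0, "claw": 0}

```text
time_s: 12.0
tcp_pos: [0.5197, 0.0807, -0.0031]
ee_rot: [[1.0, -0.029, 0.0], [-0.029, -1.0, 0.0], [0.0, -0.0, -1.0]]
wrist_force: [1.5, 1.1, 0.7]
gripper_width: 0.007
gripper_force: 0.8
```

Stop expected near 0.512. I'll creep the last part.

Request:
drive_tool:
  rows:
    - {"tx": -0.1, "ty": 0, "tz": 0, "ax": 0, "ay": 0, "az": 0, "claw": 0}
    - {"tx": -0.1, "ty": 0, "tz": 0, "ax": 0, "ay": 0, "az": 0, "claw": 0}
    - {"tx": -0.1, "ty": 0, "tz": 0, "ax": 0, "ay": 0, "az": 0, "claw": 0}
    - {"tx": -0.1, "ty": 0, "tz": 0, "ax": 0, "ay": 0, "az": 0, "claw": 0}
    - {"tx": -0.1, "ty": 0, "tz": 0, "ax": 0, "ay": 0, "az": 0, "claw": 0}
    - {"tx": -0.1, "ty": 0, "tz": 0, "ax": 0, "ay": 0, "az": 0, "claw": 0}

```text
time_s: 12.5
tcp_pos: [0.5144, 0.0811, -0.003]
ee_rot: [[1.0, -0.028, 0.002], [-0.028, -1.0, 0.0], [0.002, -0.0, -1.0]]
wrist_force: [6.1, -0.9, -2.7]
gripper_width: 0.009
gripper_force: 2.5
```

Request:
drive_tool:
  rows:
    - {"tx": -0.1, "ty": 0, "tz": 0, "ax": 0, "ay": 0, "az": 0, "claw": 0}
    - {"tx": -0.1, "ty": 0, "tz": 0, "ax": 0, "ay": 0, "az": 0, "claw": 0}
    - {"tx": 0, "ty": 0, "tz": 0, "ax": 0, "ay": 0, "az": 0, "claw": 0}

```text
time_s: 12.75
tcp_pos: [0.5144, 0.0812, -0.0028]
ee_rot: [[1.0, -0.028, 0.005], [-0.028, -1.0, 0.001], [0.005, -0.001, -1.0]]
wrist_force: [7.9, -2.8, -5.6]
gripper_width: 0.005
gripper_force: 4.2
```

The tray is on the stop: position is steady at 0.5144 and the force is rising. I'll back off the lip and lift.

Request:
drive_tool:
  rows:
    - {"tx": 0.3, "ty": 0, "tz": 0, "ax": 0, "ay": 0, "az": 0, "claw": 0}
    - {"tx": 0.5, "ty": 0, "tz": 0, "ax": 0, "ay": 0, "az": 0, "claw": 0}
    - {"tx": 0.7, "ty": 0, "tz": 0, "ax": 0, "ay": 0, "az": 0, "claw": 0}
    - {"tx": 0, "ty": 0, "tz": 0, "ax": 0, "ay": 0, "az": 0, "claw": 0}
    - {"tx": 0, "ty": 0, "tz": -1, "ax": 0, "ay": 0, "az": 0, "claw": 0}
    - {"tx": 0, "ty": 0, "tz": -2, "ax": 0, "ay": 0, "az": 0, "claw": 0}
    - {"tx": 0, "ty": 0, "tz": -2.5, "ax": 0, "ay": 0, "az": 0, "claw": 0}
    - {"tx": 0, "ty": 0, "tz": -3, "ax": 0, "ay": 0, "az": 0, "claw": 0}
    - {"tx": 0, "ty": 0, "tz": -3, "ax": 0, "ay": 0, "az": 0, "claw": 0}
    - {"tx": 0, "ty": 0, "tz": -3, "ax": 0, "ay": 0, "az": 0, "claw": 0}

```text
time_s: 13.58
tcp_pos: [0.5258, 0.0802, 0.1439]
ee_rot: [[1.0, -0.029, -0.001], [-0.029, -1.0, -0.0], [-0.001, 0.0, -1.0]]
wrist_force: [0.8, 0.3, -1.2]
gripper_width: 0.006
gripper_force: 0.0
```

```bash
python3 - <<'E'
from h import *
s=sense();p,d=capture('wrist');print(s['tcp_pos'],s['ee_rot'].round(3).tolist(),s['wrist_force'].round(1))
np.savez('w5.npz',p=p,d=d,tcp_pos=s['tcp_pos'],ee_rot=s['ee_rot'])
c=camera_params('wrist');T=c['tool_from_camera'];K=np.linalg.inv(c['intrinsics'])
v,u=np.mgrid[0:420,0:560];q=np.stack([u*d,v*d,d],-1).reshape(-1,3)@K.T@T[:3,:3].T+T[:3,3];X=q@s['ee_rot'].T+s['tcp_pos']
ok=(d.ravel()>0)&(q[:,2]>.01)
m=ok&(abs(X[:,2]-.0485)<.005)&(X[:,0]<.56)&(abs(X[:,1]-.08)<.07);print('lip',m.sum(),np.median(X[m],0))
m=ok&(X[:,2]>.083)&(X[:,2]<.1)&(abs(X[:,1]-.08)<.06)&(X[:,0]>.56);Y=X[m][:,:2].astype(np.float32);print('candle',m.sum(),cv2.minEnclosingCircle(Y))
E
```

```text
[0.52584773 0.08021975 0.14392672] [[1.0, -0.029, -0.001], [-0.029, -1.0, -0.0], [-0.001, 0.0, -1.0]] [ 0.8  0.3 -1.2]
lip 615 [0.50126637 0.08042572 0.04861839]
candle 6719 ((0.6412063837051392, 0.08451979607343674), 0.034986287355422974)
```

The candle tray is out: lip at x=0.501, about 124 mm of travel, and the candle is upright at (0.641,0.085). Next is the empty tray.

Request:
drive_tool:
  rows:
    - {"tx": -0.6, "ty": 2, "tz": 0, "ax": 0, "ay": 0, "az": 0, "claw": 0}
    - {"tx": -0.6, "ty": 3.5, "tz": 0, "ax": 0, "ay": 0, "az": 0, "claw": 0}
    - {"tx": -0.7, "ty": 3.5, "tz": 0, "ax": 0, "ay": 0, "az": 0, "claw": 0}
    - {"tx": -0.7, "ty": 3.5, "tz": 0, "ax": 0, "ay": 0, "az": 0, "claw": 0}
    - {"tx": -0.7, "ty": 3.5, "tz": 0, "ax": 0, "ay": 0, "az": 0, "claw": 0}
    - {"tx": -0.7, "ty": 3.5, "tz": 0, "ax": 0, "ay": 0, "az": 0, "claw": 0}
    - {"tx": -0.7, "ty": 3.5, "tz": 0, "ax": 0, "ay": 0, "az": 0, "claw": 0}
    - {"tx": -0.7, "ty": 3.5, "tz": 0, "ax": 0, "ay": 0, "az": 0, "claw": 0}
    - {"tx": -0.7, "ty": 3.5, "tz": 0, "ax": 0, "ay": 0, "az": 0, "claw": 0}
    - {"tx": 0, "ty": 0, "tz": 0, "ax": 0, "ay": 0, "az": -0.04, "claw": 0}

```text
time_s: 14.47
tcp_pos: [0.4549, -0.2217, 0.1422]
ee_rot: [[1.0, 0.006, -0.001], [0.006, -1.0, -0.0], [-0.001, 0.0, -1.0]]
wrist_force: [0.7, 0.0, 0.6]
gripper_width: 0.005
gripper_force: 0.0
```

Request:
drive_tool:
  rows:
    - {"tx": 0, "ty": 0, "tz": 0, "ax": 0, "ay": 0, "az": 0, "claw": 0}
    - {"tx": 0, "ty": 0, "tz": 0, "ax": 0, "ay": 0, "az": 0, "claw": 0}

```text
time_s: 14.63
tcp_pos: [0.4566, -0.2177, 0.1421]
ee_rot: [[1.0, 0.009, -0.0], [0.009, -1.0, 0.0], [-0.0, -0.0, -1.0]]
wrist_force: [-0.6, -0.4, 0.4]
gripper_width: 0.005
gripper_force: 0.0
```

```bash
python3 - <<'E'
from h import *
s=sense();p,d=capture('wrist');print(s['tcp_pos'],s['ee_rot'].round(3).tolist(),s['wrist_force'].round(1))
c=camera_params('wrist');T=c['tool_from_camera'];K=np.linalg.inv(c['intrinsics'])
v,u=np.mgrid[0:420,0:560];q=np.stack([u*d,v*d,d],-1).reshape(-1,3)@K.T@T[:3,:3].T+T[:3,3];X=q@s['ee_rot'].T+s['tcp_pos']
ok=(d.ravel()>0)&(q[:,2]>.01)
m=ok&(abs(X[:,2]-.0485)<.004)&(abs(X[:,0]-.49)<.04)&(abs(X[:,1]+.22)<.07);Y=X[m];print('lip',m.sum(),np.median(Y,0),np.percentile(Y,[2,98],axis=0),'slope deg',np.degrees(np.polyfit(Y[:,1],Y[:,0],1)[0]))
E
```

```text
[ 0.45659803 -0.21768351  0.14210083] [[1.0, 0.009, -0.0], [0.009, -1.0, 0.0], [-0.0, -0.0, -1.0]] [-0.6 -0.4  0.4]
lip 737 [ 0.49211723 -0.2186586   0.04857566] [[ 0.48778361 -0.26728211  0.04626576]
 [ 0.4951872  -0.17247367  0.05039735]] slope deg -0.8650277404365696
```

Request:
drive_tool:
  rows:
    - {"tx": 0, "ty": 0.2, "tz": 2, "ax": 0, "ay": 0, "az": -0.005, "claw": 0}
    - {"tx": 0, "ty": 0, "tz": 2.5, "ax": 0, "ay": 0, "az": 0, "claw": 0}
    - {"tx": 0, "ty": 0, "tz": 2.5, "ax": 0, "ay": 0, "az": 0, "claw": 0}
    - {"tx": 0, "ty": 0, "tz": 2.5, "ax": 0, "ay": 0, "az": 0, "claw": 0}
    - {"tx": 0, "ty": 0, "tz": 2, "ax": 0, "ay": 0, "az": 0, "claw": 0}
    - {"tx": 0, "ty": 0, "tz": 1.2, "ax": 0, "ay": 0, "az": 0, "claw": 0}
    - {"tx": 0, "ty": 0, "tz": 0.8, "ax": 0, "ay": 0, "az": 0, "claw": 0}
    - {"tx": 0, "ty": 0, "tz": 0.5, "ax": 0, "ay": 0, "az": 0, "claw": 0}
    - {"tx": 0, "ty": 0, "tz": 0.4, "ax": 0, "ay": 0, "az": 0, "claw": 0}
    - {"tx": 0, "ty": 0, "tz": 0, "ax": 0, "ay": 0, "az": 0, "claw": 0}

```text
time_s: 15.52
tcp_pos: [0.4573, -0.2192, -0.0022]
ee_rot: [[1.0, 0.017, -0.0], [0.017, -1.0, 0.0], [-0.0, -0.0, -1.0]]
wrist_force: [-0.8, 0.3, 0.0]
gripper_width: 0.007
gripper_force: 0.0
```

Request:
drive_tool:
  rows:
    - {"tx": 0.3, "ty": 0, "tz": 0, "ax": 0, "ay": 0, "az": 0, "claw": 0}
    - {"tx": 0.3, "ty": 0, "tz": 0, "ax": 0, "ay": 0, "az": 0, "claw": 0}
    - {"tx": 0.3, "ty": 0, "tz": 0, "ax": 0, "ay": 0, "az": 0, "claw": 0}
    - {"tx": 0.3, "ty": 0, "tz": 0, "ax": 0, "ay": 0, "az": 0, "claw": 0}
    - {"tx": 0.2, "ty": 0, "tz": 0, "ax": 0, "ay": 0, "az": 0, "claw": 0}
    - {"tx": 0.2, "ty": 0, "tz": 0, "ax": 0, "ay": 0, "az": 0, "claw": 0}
    - {"tx": 0.2, "ty": 0, "tz": 0, "ax": 0, "ay": 0, "az": 0, "claw": 0}
    - {"tx": 0.2, "ty": 0, "tz": 0, "ax": 0, "ay": 0, "az": 0, "claw": 0}
    - {"tx": 0.2, "ty": 0, "tz": 0, "ax": 0, "ay": 0, "az": 0, "claw": 0}
    - {"tx": 0.2, "ty": 0, "tz": 0, "ax": 0, "ay": 0, "az": 0, "claw": 0}

```text
time_s: 16.35
tcp_pos: [0.4805, -0.2192, -0.0023]
ee_rot: [[1.0, 0.016, -0.002], [0.016, -1.0, 0.0], [-0.002, -0.0, -1.0]]
wrist_force: [-1.5, 0.6, 0.9]
gripper_width: 0.005
gripper_force: 0.8
```

Request:
drive_tool:
  rows:
    - {"tx": 0.2, "ty": 0, "tz": 0, "ax": 0, "ay": 0, "az": 0, "claw": 0}
    - {"tx": 0.2, "ty": 0, "tz": 0, "ax": 0, "ay": 0, "az": 0, "claw": 0}
    - {"tx": 0.2, "ty": 0, "tz": 0, "ax": 0, "ay": 0, "az": 0, "claw": 0}

```text
time_s: 16.6
tcp_pos: [0.487, -0.2191, -0.0022]
ee_rot: [[1.0, 0.016, -0.001], [0.016, -1.0, 0.0], [-0.001, -0.0, -1.0]]
wrist_force: [-1.9, 0.2, 0.9]
gripper_width: 0.006
gripper_force: 0.8
```

Contact at about −1.9 N. I'll push on.

Request:
drive_tool:
  rows:
    - {"tx": 0.25, "ty": 0, "tz": 0, "ax": 0, "ay": 0, "az": 0, "claw": 0}
    - {"tx": 0.3, "ty": 0, "tz": 0, "ax": 0, "ay": 0, "az": 0, "claw": 0}
    - {"tx": 0.3, "ty": 0, "tz": 0, "ax": 0, "ay": 0, "az": 0, "claw": 0}
    - {"tx": 0.3, "ty": 0, "tz": 0, "ax": 0, "ay": 0, "az": 0, "claw": 0}
    - {"tx": 0.3, "ty": 0, "tz": 0, "ax": 0, "ay": 0, "az": 0, "claw": 0}
    - {"tx": 0.3, "ty": 0, "tz": 0, "ax": 0, "ay": 0, "az": 0, "claw": 0}
    - {"tx": 0.3, "ty": 0, "tz": 0, "ax": 0, "ay": 0, "az": 0, "claw": 0}
    - {"tx": 0.3, "ty": 0, "tz": 0, "ax": 0, "ay": 0, "az": 0, "claw": 0}
    - {"tx": 0.3, "ty": 0, "tz": 0, "ax": 0, "ay": 0, "az": 0, "claw": 0}
    - {"tx": 0.3, "ty": 0, "tz": 0, "ax": 0, "ay": 0, "az": 0, "claw": 0}

```text
time_s: 17.43
tcp_pos: [0.5169, -0.2186, -0.0022]
ee_rot: [[1.0, 0.016, -0.0], [0.016, -1.0, 0.0], [-0.0, -0.0, -1.0]]
wrist_force: [-2.2, -0.4, 0.2]
gripper_width: 0.001
gripper_force: 0.8
```

Request:
drive_tool:
  rows:
    - {"tx": 0.3, "ty": 0, "tz": 0, "ax": 0, "ay": 0, "az": 0, "claw": 0}
    - {"tx": 0.3, "ty": 0, "tz": 0, "ax": 0, "ay": 0, "az": 0, "claw": 0}
    - {"tx": 0.3, "ty": 0, "tz": 0, "ax": 0, "ay": 0, "az": 0, "claw": 0}
    - {"tx": 0.3, "ty": 0, "tz": 0, "ax": 0, "ay": 0, "az": 0, "claw": 0}
    - {"tx": 0.3, "ty": 0, "tz": 0, "ax": 0, "ay": 0, "az": 0, "claw": 0}
    - {"tx": 0.3, "ty": 0, "tz": 0, "ax": 0, "ay": 0, "az": 0, "claw": 0}
    - {"tx": 0.3, "ty": 0, "tz": 0, "ax": 0, "ay": 0, "az": 0, "claw": 0}
    - {"tx": 0.3, "ty": 0, "tz": 0, "ax": 0, "ay": 0, "az": 0, "claw": 0}
    - {"tx": 0.3, "ty": 0, "tz": 0, "ax": 0, "ay": 0, "az": 0, "claw": 0}
    - {"tx": 0.2, "ty": 0, "tz": 0, "ax": 0, "ay": 0, "az": 0, "claw": 0}

```text
time_s: 18.27
tcp_pos: [0.5461, -0.2182, -0.0022]
ee_rot: [[1.0, 0.016, 0.0], [0.016, -1.0, -0.0], [0.0, 0.0, -1.0]]
wrist_force: [-0.6, -0.6, -0.8]
gripper_width: 0.006
gripper_force: 0.8
```

Request:
drive_tool:
  rows:
    - {"tx": 0.15, "ty": 0, "tz": 0, "ax": 0, "ay": 0, "az": 0, "claw": 0}
    - {"tx": 0.15, "ty": 0, "tz": 0, "ax": 0, "ay": 0, "az": 0, "claw": 0}
    - {"tx": 0.15, "ty": 0, "tz": 0, "ax": 0, "ay": 0, "az": 0, "claw": 0}
    - {"tx": 0.15, "ty": 0, "tz": 0, "ax": 0, "ay": 0, "az": 0, "claw": 0}
    - {"tx": 0.15, "ty": 0, "tz": 0, "ax": 0, "ay": 0, "az": 0, "claw": 0}
    - {"tx": 0.15, "ty": 0, "tz": 0, "ax": 0, "ay": 0, "az": 0, "claw": 0}
    - {"tx": 0.12, "ty": 0, "tz": 0, "ax": 0, "ay": 0, "az": 0, "claw": 0}

```text
time_s: 18.85
tcp_pos: [0.556, -0.218, -0.0022]
ee_rot: [[1.0, 0.016, 0.0], [0.016, -1.0, -0.0], [0.0, 0.0, -1.0]]
wrist_force: [-1.4, -0.4, -0.3]
gripper_width: 0.007
gripper_force: 0.8
```

Request:
drive_tool:
  rows:
    - {"tx": 0.12, "ty": 0, "tz": 0, "ax": 0, "ay": 0, "az": 0, "claw": 0}
    - {"tx": 0.12, "ty": 0, "tz": 0, "ax": 0, "ay": 0, "az": 0, "claw": 0}
    - {"tx": 0.12, "ty": 0, "tz": 0, "ax": 0, "ay": 0, "az": 0, "claw": 0}
    - {"tx": 0.12, "ty": 0, "tz": 0, "ax": 0, "ay": 0, "az": 0, "claw": 0}

```text
time_s: 19.18
tcp_pos: [0.5607, -0.2179, -0.0022]
ee_rot: [[1.0, 0.016, 0.0], [0.016, -1.0, -0.0], [0.0, 0.0, -1.0]]
wrist_force: [-1.6, -1.2, -1.4]
gripper_width: 0.007
gripper_force: 0.8
```

Request:
drive_tool:
  rows:
    - {"tx": 0.12, "ty": 0, "tz": 0, "ax": 0, "ay": 0, "az": 0, "claw": 0}
    - {"tx": 0.12, "ty": 0, "tz": 0, "ax": 0, "ay": 0, "az": 0, "claw": 0}

```text
time_s: 19.35
tcp_pos: [0.5614, -0.2179, -0.0023]
ee_rot: [[1.0, 0.016, -0.004], [0.016, -1.0, 0.0], [-0.004, -0.0, -1.0]]
wrist_force: [-6.5, -1.7, 3.9]
gripper_width: 0.008
gripper_force: 3.2
```

It has reached the far stop (−6.5 N). I'll back off, lift and check.

Request:
drive_tool:
  rows:
    - {"tx": -0.3, "ty": 0, "tz": 0, "ax": 0, "ay": 0, "az": 0, "claw": 0}
    - {"tx": -0.8, "ty": 0, "tz": 0, "ax": 0, "ay": 0, "az": 0, "claw": 0}
    - {"tx": -1, "ty": 0, "tz": 0, "ax": 0, "ay": 0, "az": 0, "claw": 0}
    - {"tx": 0, "ty": 0, "tz": -2, "ax": 0, "ay": 0, "az": 0, "claw": 0}
    - {"tx": 0, "ty": 0, "tz": -3, "ax": 0, "ay": 0, "az": 0, "claw": 0}
    - {"tx": 0, "ty": 0, "tz": -3, "ax": 0, "ay": 0, "az": 0, "claw": 0}
    - {"tx": 0, "ty": 0, "tz": -3, "ax": 0, "ay": 0, "az": 0, "claw": 0}
    - {"tx": 0, "ty": 0, "tz": -3, "ax": 0, "ay": 0, "az": 0, "claw": 0}
    - {"tx": 0, "ty": 0, "tz": -2, "ax": 0, "ay": 0, "az": 0, "claw": 0}
    - {"tx": 0, "ty": 0, "tz": 0, "ax": 0, "ay": 0, "az": 0, "claw": 0}

```text
time_s: 20.18
tcp_pos: [0.545, -0.219, 0.1639]
ee_rot: [[1.0, 0.017, 0.012], [0.017, -1.0, -0.003], [0.012, 0.003, -1.0]]
wrist_force: [-0.2, 0.5, -0.2]
gripper_width: 0.007
gripper_force: 0.0
```

Request:
drive_tool:
  rows:
    - {"tx": 0, "ty": 0, "tz": 0, "ax": 0, "ay": 0, "az": 0, "claw": 0}
    - {"tx": 0, "ty": 0, "tz": 0, "ax": 0, "ay": 0, "az": 0, "claw": 0}

```text
time_s: 20.35
tcp_pos: [0.5411, -0.2179, 0.1572]
ee_rot: [[1.0, 0.016, -0.001], [0.016, -1.0, 0.001], [-0.001, -0.001, -1.0]]
wrist_force: [0.3, -0.7, -0.6]
gripper_width: 0.005
gripper_force: 0.0
```

```bash
python3 - <<'E'
from h import *
s=sense();p,d=capture('wrist');print(s['tcp_pos'],s['wrist_force'].round(1))
c=camera_params('wrist');T=c['tool_from_camera'];K=np.linalg.inv(c['intrinsics'])
v,u=np.mgrid[0:420,0:560];q=np.stack([u*d,v*d,d],-1).reshape(-1,3)@K.T@T[:3,:3].T+T[:3,3];X=q@s['ee_rot'].T+s['tcp_pos']
m=(d.ravel()>0)&(q[:,2]>.01)&(abs(X[:,2]-.0485)<.004)&(abs(X[:,0]-.57)<.05)&(abs(X[:,1]+.22)<.07);print('lip',m.sum(),np.median(X[m],0))
cv2.imwrite('pics/w6.png',p[:,:,::-1])
p,d=capture('top');cv2.imwrite('pics/t6.png',cv2.resize(p[100:280,130:430,::-1],None,fx=2.6,fy=2.6))
E
```

```text
[ 0.54114545 -0.21785932  0.15719351] [ 0.3 -0.7 -0.6]
lip 684 [ 0.57642992 -0.21859615  0.04858857]
```

View pics/w6.png

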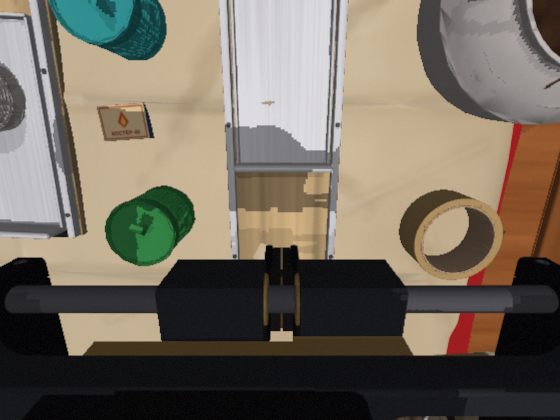

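View pics/t6.png

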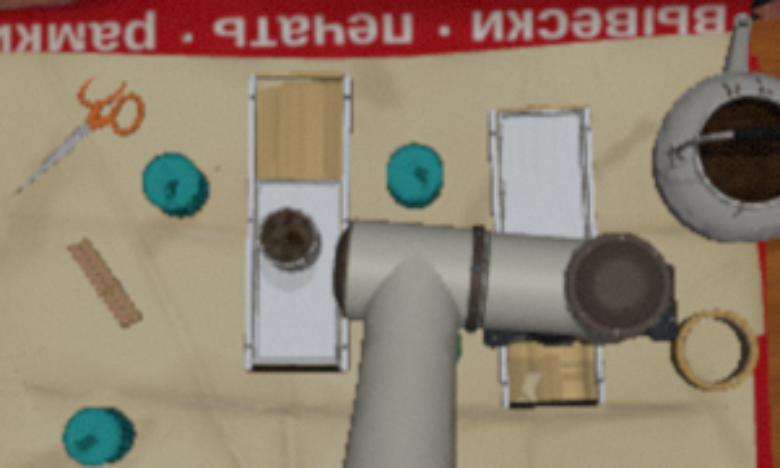

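The top view shows the candle upright at (290,238) on its drawn-out tray, with the lip at the stop (300,362). The empty tray is against its far stop, its lip reading 42 mm from the slide centre as it should at home. The other things are in place and the robot is clear.

```bash
python3 -c "
from station import *
print(finish_job())"
```

```text
the job is handed in; nothing more can be done
None
```

The job is handed in: the candle's tray is drawn fully out to its stop with the candle upright, the empty tray was then pushed fully home, and nothing else was touched, at about 20 of the 51 s allowed.

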